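Ratchet down the vise's slack hold-down bolt

TASK

The bench vise has one slack hold-down bolt, and the ratchet standing on it is set to loosen: flip the ratchet's direction pawl to tighten, then work the handle back and forth to run the bolt down until it is firmly tight, about 3 newton metres while it still turns (a pull of some 18 N at the middle of the grip). Feel for it near the end: at 4 newton metres and more the bolt is overtightened. Leave the pawl set to tighten, let go, and do not disturb the things lying around.

Things in the scene. Friction and masses are not known exactly. Their poses are not given: they have to be found in the camera images.
- ratchet (a joint): Swing of the ratchet's handle about the bolt's upright axis, rad. 0: square to the vise's flank, pointing out; grows counter-clockwise from above; stops at -1.3 and 1.3. Drag 0.25 N m. Set to tighten, a clockwise swing (falling value) turns the bolt, the way back clicks over 16 teeth (each swing loses up to 0.4 rad). Springs back up to 0.1 rad under load, else stays. Cannot be lifted.
- pawl (a joint): Direction pawl, rad, on an upright pivot on the head's top, 34 mm from the bolt's axis along the handle. Positive (0.13 to 0.30): set to loosen, thumb tab leaning to the handle's counter-clockwise side. Negative (-0.13 to -0.30): set to tighten, tab leaning to the clockwise side. An over-centre detent snaps it across past 0; the tab takes about 3 N sideways. It flickers as it clicks back.
- tab (a point): Centre of the pawl's orange-red thumb tab: 16 mm along the handle, 8 mm across, 14 mm tall, standing from 1 to 15 mm above the flat top of the steel head. It is 18 mm outward from the pawl's pivot (52 mm from the bolt's axis) and travels 5 mm to either side of the handle's centre line.
- head (a point): Centre of the ratchet's steel head, on the bolt's axis, 74 mm above the bench. Head 46 mm wide, 28 mm thick (14 mm up and down from here), reaching 53 mm out along the handle. x points along the handle, z up. The white bar on the dark disc on its top turns with the bolt.
- grip (a point): Middle of the part of the handle to hold: on the handle's centre line, 170 mm from the bolt's axis, 74 mm above the bench. Black round grip, 27 mm in diameter, 118 to 248 mm from the axis, only low flat things may lie on the bench below it. x points along the handle away from the bolt, z up.
- bolt: Slack M12 bolt, right-hand thread (tightened clockwise from above), with a steel socket 26 mm in diameter on its head. Origin: underside of its head, on the axis; z up; turns with it. Turns at 0.45 N m while slack, meets its washer after a quarter to half a turn, then stiffens by 2.8 N m per rad; friction holds it. The pull sags once the handle stops: judge it while turning.
- washer: Spring washer under the bolt's head, 28 mm in diameter, 4 mm thick, lying on the vise's lug; origin at the centre of its underside. The bolt's head presses on it once the bolt is tight.
- vise: Grey-green cast bench vise, fixed, jaw tops 142 mm high. Origin under the centre of its base, on the bench; x along it to the screw end (at 195 mm), z up. Slack bolt in the lug at x -48, y 72 mm. Body flank at y 38 mm; jaws reach y 55 mm between x -11 and 79 mm.
- tin_mid (a point): Middle of a closed brown tin, 74 mm in diameter, 98 mm high, standing on the bench; to be left alone.
- tape_mid (a point): Middle of a roll of cream tape lying flat, 96 mm outside diameter, 24 mm high; to be left alone.
- spanner_mid (a point): Middle of a steel open-ended spanner lying flat, about 180 mm long (its x axis), 8 mm high; to be left alone.

How it is judged:
By the outcome, as a careful person would: the job done as asked, in the order asked, and still so for the second after the job is handed in, with the robot touching nothing.
It also fails if it takes over 64 s, if anything falls off the work surface, if the arm or the gripper's body presses on something with over 40 N, if the wrist force passes 120 N, or if a joint passes its speed limit or range.

ROBOT

A 6-joint arm with a two-finger parallel gripper is mounted at the origin on the work surface. World frame = base frame: x ahead of the robot, y to its left, z up, the work surface at z = 0. Lengths are in m, angles in rad, forces in N, time in s.
With the tool pointing down it reaches from about 0.425 to 0.95 m from the base axis. Payload 3.5 kg.
Tool frame: the origin (TCP) lies at the very end of the fingers, on their centre line; the grasp point (between the pads) lies behind it (bot.pinch_z is the z of the grasp point in the tool frame, in m); z points along the fingers, x is the direction in which the jaws open and shut, and the axes are right-handed (so a half turn about z gives the same grasp; the last joint's range is limited). The gripper opens to 85 mm and grips with 20 to 120 N. Pads are 22 mm wide; open, the fingers measure 114 mm over their backs; the gripper's body (76 mm by 85 mm) begins 54 mm behind the grasp point. The pads swing forward as they close: fully open they stand 13 mm farther back than shut.
Start: joints at [1.105, 0.286, 1.577, -0, 1.279, -0.15], TCP at [0.21, 0.642, 0.231] pointing down, gripper open.
Joint ranges: [-2.77, 2.77], [-0.9, 2.22], [0.21, 2.48], [-1.53, 4.67], [0.24, 2.81], [-2.84, 2.84]. Speed limits (rad/s): [2.79, 2.79, 3.14, 3.14, 3.14, 3.14].

INTERFACE

Orientations are given as a unit quaternion [w, x, y, z].
In Python, from rig import bot, imaging gives the robot as it stands.
- The arm moves only by the shell command python3 -m creep 'ROWS' [FORCE]. ROWS is JSON, a list that holds one entry, the list of rows, each a list of 7 numbers: the turn, a rotation vector about the world's x, y, z in rad, then the shift along the world's x, y, z in cm, then the opening, from -1 (shut) to 1 (fully open), so that 0 is half open. In form: [[[ax, ay, az, x, y, z, jaw], ...]]. A call has 1 to 8 rows; each row shifts and turns the pose as measured when the row begins; what a row does not reach is not made up. A row lasts 1/12 s, in which the tool goes at most 41.7 mm and 7.16 degrees, less where a joint would pass 70% of its speed; a pose out of reach is approached as far as the arm can. A call with a gripper value outside its range is refused whole. The fingers move at their own pace and stop on an object; FORCE is the grip in N (left out, the last holds). Time passes only in rows, so rows that do not move let the fingers close. It gives the time, the measured TCP pose, the force and the opening at its end, in the units of the state.
- bot.get_state(): the state, without advancing time (a new reading comes with each control period).
- imaging.snapshot(name): name is "side" or "top"; returns the picture (400x640x3 uint8, red, green, blue); there is no depth.
- imaging.camera_info(name): a dict with "fx", "fy", "cx", "cy" (pixels), "dist_coeffs" ([k1, k2, p1, p2, k3] as OpenCV has them; the pictures are not rectified), "R" (3x3) and "t" (3): a world point X has camera coordinates R X + t. Camera axes: x right, y down, z forward; pixel columns grow to the right and rows downward; lengths in m; the calibration is good to about 2 mm. A picture is of the moment at which its call begins. camera_info takes no time and is no camera call.
- bot.close_job(): hands the job in, once; it reports no verdict.
The state is a dict: "clock": time; "joint_pos": joint angles; "dq": joint speeds; "effort": joint torques, N m; "tcp_pos": TCP position; "ee_rot": TCP orientation; "ft_force": force on the tool from outside, world axes, zero at the start; "ft_torque": the same for the moment, N m; "width": opening from 0.0 (shut) to 1.0 (fully open).
Only numpy, scipy, OpenCV 4.12 (cv2) and the standard library are available. Lean on these libraries where they do the work, as an engineer would, in place of code of your own. Each camera call takes 0.05 s, during which the arm holds its last target.

## Working session

There is one attempt and no reset: what is moved stays moved. The work goes in short steps, Python scripts to look and compute and a shell command to move; the robot and the scene stay as the last step left them, time stands still between calls to the robot, and variables do not carry over. Pictures are saved under pics/ and viewed, and the job is handed in when it is done.

```bash
ls; mkdir -p pics
python3 - <<'E'
from rig import bot, imaging
import cv2
print(bot.get_state(), bot.pinch_z)
for n in("top","side"):
    print(imaging.camera_info(n))
    cv2.imwrite(f"pics/{n}0.png",imaging.snapshot(n)[:,:,::-1])
E
```

```text
pics
{'clock': 0.0, 'joint_pos': array([ 1.10498322e+00,  2.87218131e-01,  1.57818292e+00, -6.25853448e-06,
        1.27860160e+00, -1.49999984e-01]), 'dq': array([-0.00018716,  0.00042284,  0.00139882,  0.00055077,  0.00143823,
        0.00065511]), 'effort': array([ 1.63241398e-04, -4.05992067e+01, -2.92616719e+01, -9.09144273e-05,
        5.84724228e-03, -9.58232448e-06]), 'tcp_pos': array([0.20932111, 0.64102908, 0.229909  ]), 'ee_rot': array([ 5.56421766e-04,  8.09501655e-01,  5.87116359e-01, -1.06884496e-03]), 'ft_force': array([-0.25658046, -0.19446613, -0.10556533]), 'ft_torque': array([0.01811779, 0.01036741, 0.01252934]), 'width': 1.0020068385690324} -0.0187
{'fx': 432.62119048603336, 'fy': 432.62119048603336, 'cx': 316.3056113876593, 'cy': 202.15562562998682, 'dist_coeffs': array([-0.01829575,  0.        ,  0.        ,  0.        ,  0.        ]), 'R': array([[ 0.0214636 , -0.99976675,  0.00239851],
       [-0.97835483, -0.02149768, -0.20581467],
       [ 0.20581823,  0.00207093, -0.97858805]]), 't': array([0.01196888, 0.5303216 , 1.09310139])}
{'fx': 386.1249571397656, 'fy': 386.1249571397656, 'cx': 323.9870481245132, 'cy': 198.38236500820403, 'dist_coeffs': array([-0.05046883,  0.        ,  0.        ,  0.        ,  0.        ]), 'R': array([[ 0.98460858, -0.1745123 , -0.00956085],
       [-0.09358937, -0.48025658, -0.87212078],
       [ 0.14760414,  0.85959239, -0.48919724]]), 't': array([-0.50531479,  0.13909441,  0.81070201])}
```

View pics/top0.png

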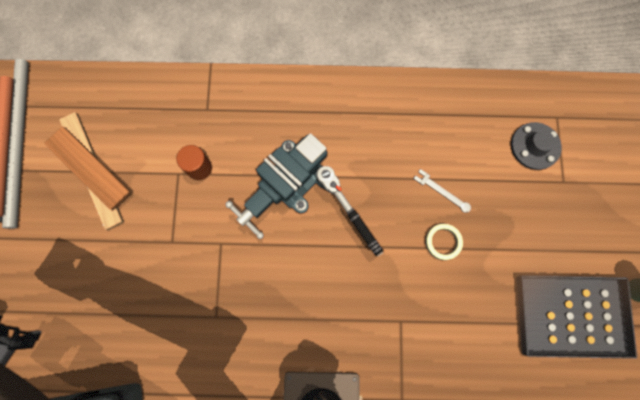

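View pics/side0.png

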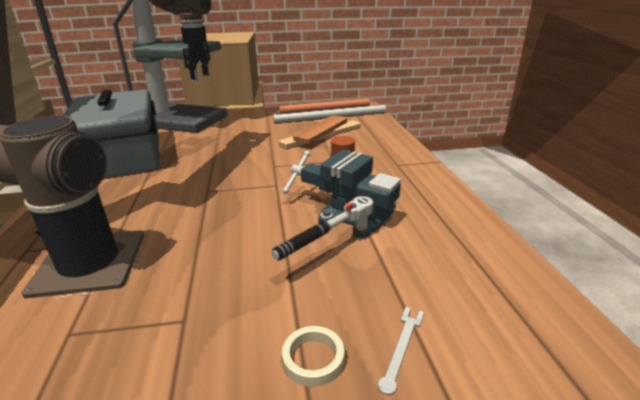

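The top view shows the ratchet head near (327,178), the red tab near (338,187) and the grip running from about (347,208) to (380,253). The tape is at (444,241), the spanner at (442,190) and the tin at (193,160). Next I measure these.

```bash
cat > h.py <<'E'
import numpy as np, cv2
from rig import bot, imaging
def ray(n,uv):
    c=imaging.camera_info(n);K=np.array([[c['fx'],0,c['cx']],[0,c['fy'],c['cy']],[0,0,1]])
    p=cv2.undistortPoints(np.array([[uv]],float),K,c['dist_coeffs'])[0,0]
    R=np.array(c['R']);return -R.T@c['t'],R.T@np.array([p[0],p[1],1])
def onz(n,uv,z):
    o,d=ray(n,uv);return o+d*(z-o[2])/d[2]
def tri(uv1,uv2):
    o,d=ray('top',uv1);p,e=ray('side',uv2)
    s=np.linalg.lstsq(np.c_[d,-e],p-o,rcond=None)[0]
    a=o+s[0]*d;b=p+s[1]*e;return (a+b)/2,np.linalg.norm(a-b)
def proj(n,X):
    c=imaging.camera_info(n);K=np.array([[c['fx'],0,c['cx']],[0,c['fy'],c['cy']],[0,0,1]])
    return cv2.projectPoints(np.array([X],float),cv2.Rodrigues(np.array(c['R']))[0],np.array(c['t']),K,c['dist_coeffs'])[0][0,0]
E
python3 - <<'E'
from h import *
for n in('top','side'):
    im=cv2.imread(f'pics/{n}0.png')
    x,y,w,h=(270,120,130,140) if n=='top' else (265,145,140,125)
    z=cv2.resize(im[y:y+h,x:x+w],None,fx=5,fy=4.2 if 0 else 5,interpolation=cv2.INTER_CUBIC)[:, :]
    z=cv2.resize(z,(int(w*4.2),int(h*4.2))); cv2.imwrite(f'pics/{n}0z.png',z)
    hsv=cv2.cvtColor(im,cv2.COLOR_BGR2HSV)
    m=((hsv[...,0]<7)|(hsv[...,0]>174))&(hsv[...,1]>150)&(hsv[...,2]>130)
    k,l,s,c=cv2.connectedComponentsWithStats(m.astype('uint8'))
    print(n,[(s[i].tolist(),c[i].round(1).tolist()) for i in range(1,k) if s[i][4]>3])
E
```

```text
top [([336, 186, 4, 5, 9], [337.3, 187.6])]
side [([347, 203, 4, 7, 17], [348.1, 205.4])]
```

```bash
sleep 1
```

```text
(no output)
```

View pics/top0z.png

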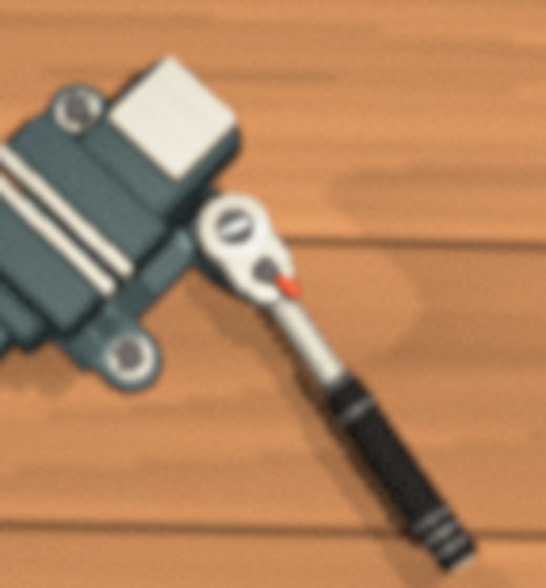

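View pics/side0z.png

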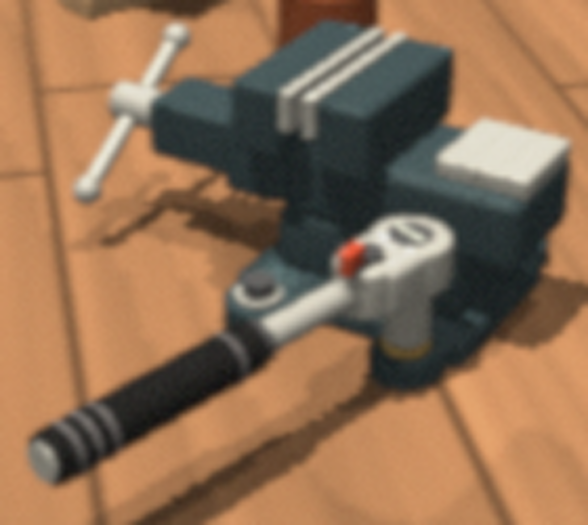

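The zooms put the dark disc at top (326.2,174.0) and side (362.9,201.0). The tab is at top (338.0,187.8) and side (348.2,206), and the handle end is near top (379,252).

Run:
```python
from h import *
t0,t1=(326.2,174),(338,187.8)
B=onz('top',t0,.088);T=onz('top',t1,.096)
print('disc tri',tri(t0,(362.9,201)),'plane',B,onz('side',(362.9,201),.088)); print('tab',tri(t1,(348.2,206)),T,onz('side',(348.2,206),.096))
E_=onz('top',(379,252),.074);print('end',E_,np.linalg.norm((E_-B)[:2]),np.linalg.norm((T-B)[:2]))
d=(E_-B)[:2];print('handle dir',np.degrees(np.arctan2(d[1],d[0])))
# grip axis by mask of black in top
im=cv2.imread('pics/top0.png')
m=np.zeros(im.shape[:2],'uint8');hsv=cv2.cvtColor(im,cv2.COLOR_BGR2HSV)
m[200:260,340:390]=(hsv[200:260,340:390,2]<75)
k,l,s,c=cv2.connectedComponentsWithStats(m);i=1+np.argmax(s[1:,4]);print(s[i],c[i])
ys,xs=np.nonzero(l==i)
P=np.array([onz('top',(x,y),.074)[:2] for x,y in zip(xs,ys)]);mu=P.mean(0);v=np.linalg.svd(P-mu,full_matrices=False)[2][0]
v=v*np.sign(v@(mu-B[:2]))
print('grip mean',mu,'dist',np.linalg.norm(mu-B[:2]),'axis deg',np.degrees(np.arctan2(v[1],v[0])),'from bolt',np.degrees(np.arctan2(*(mu-B[:2])[::-1])), 'extent',((P-mu)@v).min(),((P-mu)@v).max())
# vise direction from white stripes / jaw
# tape,tin,spanner
for n,u,z in(('tape',(444,241),.024),('spA',(420,176),.008),('spB',(467,208),.008),('tin',(191,158),.098),('bolt2',(301,205),.03),('bolt3',(288.5,146),.03)):print(n,onz('top',u,z).round(3))
```

```text
disc tri (array([ 0.60006404, -0.00098912,  0.08855536]), np.float64(0.0028506398993476292)) plane [ 0.59875023 -0.00082013  0.088     ] [6.01892148e-01 4.27290133e-04 8.80000000e-02]
tab (array([ 0.56026704, -0.03160939,  0.09813424]), np.float64(0.0008530495981689481)) [ 0.56035541 -0.03166897  0.096     ] [ 0.56159481 -0.02794516  0.096     ]
end [ 0.39961263 -0.13920196  0.074     ] 0.24249807256186492 0.04925254332549314
handle dir -145.20434593956548
[347 210  30  39 392] [361.07653061 229.20153061]
grip mean [ 0.45741125 -0.09337178] dist 0.1689453017382186 axis deg -145.99644402911966 from bolt -146.7823994027359 extent -0.054857733613716674 0.054049206273524567
tape [ 0.438 -0.321  0.024]
spA [ 0.621 -0.266  0.008]
spB [ 0.532 -0.394  0.008]
tin [0.632 0.353 0.098]
bolt2 [0.526 0.065 0.03 ]
bolt3 [0.694 0.105 0.03 ]
```

Bolt axis is about (0.600,-0.001), the handle points about -146.5° and the tab is on the counter-clockwise side. The distances fit: tab at 49–52 mm, grip middle at 169 mm, handle end at 243–248 mm. I'll travel high with the jaws shut, to a point on the counter-clockwise side of the tab.

```bash
python3 -m creep '[[[0,0,-0.093,1.6,-2.95,0,-1],[0,0,-0.093,1.6,-2.95,0,-1],[0,0,-0.093,1.6,-2.95,0,-1],[0,0,-0.093,1.6,-2.95,0,-1],[0,0,-0.093,1.6,-2.95,0,-1],[0,0,-0.093,1.6,-2.95,0,-1],[0,0,-0.093,1.6,-2.95,0,-1],[0,0,-0.093,1.6,-2.95,0,-1]]]'
```

```text
clock: 0.77
tcp_pos: [0.3349, 0.3978, 0.2232]
ee_rot: [0.001, 0.97, 0.242, -0.005]
ft_force: [0.4, 0.8, 0.9]
width: 0.004
```

```bash
python3 -m creep '[[[0,0,-0.093,1.55,-2.9,0.1,-1],[0,0,-0.093,1.55,-2.9,0.1,-1],[0,0,-0.093,1.55,-2.9,0.1,-1],[0,0,-0.093,1.55,-2.9,0.1,-1],[0,0,-0.093,1.55,-2.9,0.1,-1],[0,0,-0.093,1.55,-2.9,0.1,-1],[0,0,-0.093,1.55,-2.9,0.1,-1],[0,0,-0.093,1.55,-2.9,0.1,-1]]]'; python3 -m creep '[[[0,0,-0.09,1.55,-2.9,0,-1],[0,0,-0.09,1.55,-2.9,0,-1],[0,0,-0.09,1.55,-2.9,0,-1],[0,0,-0.09,1.55,-2.9,0,-1],[0,0,-0.09,1.55,-2.9,0,-1],[0,0,-0.09,1.55,-2.9,0,-1],[0,0,-0.09,1.55,-2.9,0,-1],[0,0,0,0,0,0,-1]]]'
```

```text
clock: 1.43
tcp_pos: [0.4595, 0.1523, 0.2278]
ee_rot: [-0.001, 0.989, -0.146, -0.007]
ft_force: [1.5, 0.6, 1.2]
width: 0.0
clock: 2.1
tcp_pos: [0.5709, -0.067, 0.2245]
ee_rot: [-0.003, 0.886, -0.464, -0.008]
ft_force: [0.3, -0.1, -0.3]
width: 0.003
```

```bash
python3 -m creep '[[[0,0,0,0.3,-0.1,-2.4,-1],[0,0,0,0.4,-0.1,-2.4,-1],[0,0,0,0.4,-0.1,-2.4,-1],[0,0,0,0.2,0,-2.4,-1],[0,0,0,0,0,-2.0,-1],[0,0,0,0,0,-1.1,-1],[0,0,0,0,0,-0.2,-1],[0,0,0,0,0,0,-1]]]'
python3 - <<'E'
from h import *
s=imaging.snapshot('side');cv2.imwrite('pics/s1.png',cv2.resize(s[100:300,230:470,::-1],None,fx=3.2,fy=2.9))
print(bot.get_state()['tcp_pos'],bot.get_state()['ft_force'])
E
```

```text
clock: 2.77
tcp_pos: [0.5824, -0.0705, 0.0892]
ee_rot: [-0.003, 0.886, -0.464, -0.009]
ft_force: [-0.7, 0.5, -0.1]
width: -0.001
[ 0.58254363 -0.07052551  0.08958683] [-0.21168761  0.06596643 -0.6576061 ]
```

View pics/s1.png

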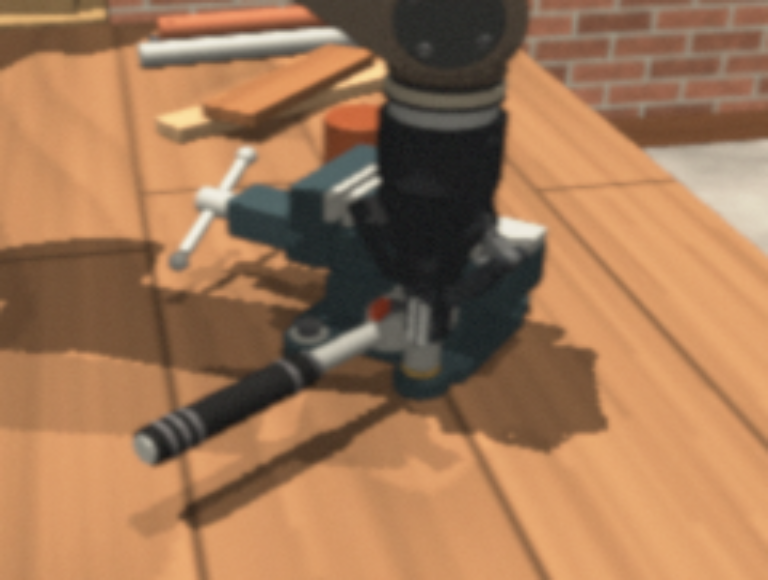

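The side picture shows the shut fingers on the far side of the red tab (about (380,310) in the zoom), clear of it. I'll raise slightly, close in on the tab, then step.

```bash
python3 -m creep '[[[0,0,0,-0.4,0.6,0.5,-1],[0,0,0,-0.4,0.6,0,-1],[0,0,0,-0.3,0.4,0,-1],[0,0,0,0,0,0,-1]]]'; python3 -m creep '[[[0,0,0,-0.17,0.25,0,-1],[0,0,0,-0.17,0.25,0,-1],[0,0,0,0,0,0,-1]]]';python3 -m creep '[[[0,0,0,-0.17,0.25,0,-1],[0,0,0,0,0,0,-1]]]'
```

```text
clock: 3.15
tcp_pos: [0.5732, -0.0533, 0.1003]
ee_rot: [-0.004, 0.886, -0.464, -0.005]
ft_force: [0.4, -0.1, -0.3]
width: -0.002
clock: 3.4
tcp_pos: [0.5705, -0.0474, 0.1029]
ee_rot: [-0.005, 0.886, -0.464, -0.003]
ft_force: [0.0, 0.3, 0.2]
width: -0.001
clock: 3.57
tcp_pos: [0.5687, -0.0447, 0.1032]
ee_rot: [-0.005, 0.886, -0.464, -0.003]
ft_force: [0.1, 1.1, 0.4]
width: 0.001
```

The tip drifted up to z 0.103, level with the tab's top. Backing off, lowering, and approaching again.

```bash
python3 -m creep '[[[0,0,0,0.4,-0.6,0,-1],[0,0,0,0.2,-0.3,0,-1],[0,0,0,0,0,-0.6,-1],[0,0,0,0,0,-0.3,-1],[0,0,0,0,0,0,-1],[0,0,0,0,0,0,-1]]]'
```

```text
clock: 4.07
tcp_pos: [0.5755, -0.0555, 0.0924]
ee_rot: [-0.004, 0.886, -0.464, -0.003]
ft_force: [0.6, 0.6, 0.7]
width: 0.001
```

```bash
python3 -m creep '[[[0,0,0,-0.17,0.25,0,-1],[0,0,0,-0.17,0.25,0,-1],[0,0,0,0,0,0,-1]]]';python3 -m creep '[[[0,0,0,-0.17,0.25,0,-1],[0,0,0,0,0,0,-1]]]'; python3 -m creep '[[[0,0,0,-0.17,0.25,-0.05,-1],[0,0,0,0,0,0,-1]]]'
```

```text
clock: 4.32
tcp_pos: [0.5714, -0.0501, 0.0918]
ee_rot: [-0.004, 0.886, -0.464, -0.004]
ft_force: [0.7, 0.1, -0.2]
width: -0.004
clock: 4.48
tcp_pos: [0.5699, -0.0476, 0.0921]
ee_rot: [-0.004, 0.886, -0.464, -0.003]
ft_force: [2.4, -2.3, -1.1]
width: -0.003
clock: 4.65
tcp_pos: [0.5687, -0.0458, 0.0924]
ee_rot: [-0.003, 0.886, -0.464, -0.001]
ft_force: [0.6, -0.7, -0.0]
width: -0.0
```

Contact came at the expected offset (about 22 mm) with about 3 N. Continuing to drive the tab across.

```bash
python3 -m creep '[[[0,0,0,-0.17,0.25,0,-1],[0,0,0,0,0,0,-1]]]';python3 -m creep '[[[0,0,0,-0.12,0.18,-0.05,-1],[0,0,0,0,0,0,-1]]]'; python3 -m creep '[[[0,0,0,-0.12,0.18,-0.05,-1],[0,0,0,0,0,0,-1]]]';  python3 - <<'E'
from h import *
s=imaging.snapshot('side');cv2.imwrite('pics/s2.png',cv2.resize(s[160:260,270:390,::-1],None,fx=6,fy=5.8))
E
```

```text
clock: 4.82
tcp_pos: [0.567, -0.0431, 0.0927]
ee_rot: [-0.004, 0.886, -0.464, -0.001]
ft_force: [-0.8, -0.5, -0.2]
width: -0.002
clock: 4.98
tcp_pos: [0.5651, -0.0402, 0.092]
ee_rot: [-0.004, 0.886, -0.464, -0.002]
ft_force: [0.1, 0.2, -1.0]
width: 0.001
clock: 5.15
tcp_pos: [0.565, -0.0394, 0.0921]
ee_rot: [-0.003, 0.886, -0.464, 0.0]
ft_force: [-0.1, -1.3, -0.6]
width: -0.001
```

View pics/s2.png

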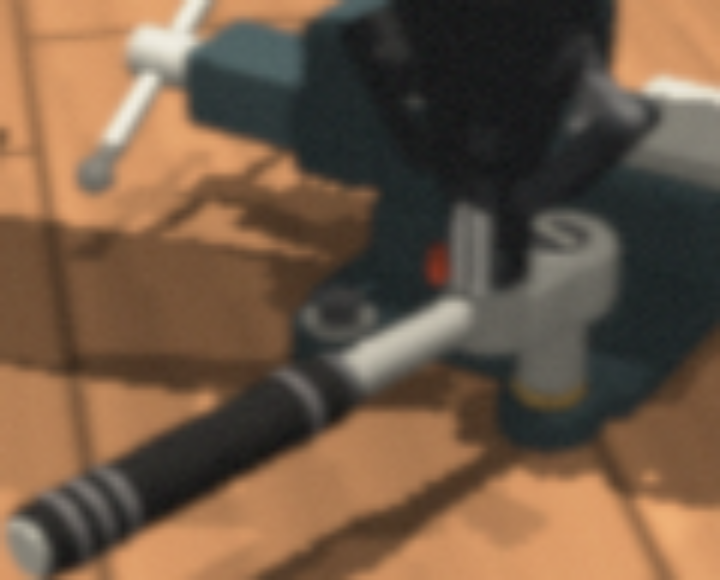

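The tab (435,265 in the zoom) now sits to the left of the fingers, past the centre line it seems. Backing away and lifting to check.

```bash
python3 -m creep '[[[0,0,0,1.1,-1.7,0,-1],[0,0,0,0.6,-0.8,0.5,-1],[0,0,0,-1.5,-2.0,2,-1],[0,0,0,-3,-2,2.5,0],[0,0,0,-3,-1,1,0.1],[0,0,0,-3,-1,0,0.1],[0,0,0,-2,0,0,0.1],[0,0,0,0,0,0,0.1]]]';  python3 - <<'E'
from h import *
for n,(x,y,w,h) in (('side',(270,160,120,100)),('top',(290,140,110,120))):
    s=imaging.snapshot(n);cv2.imwrite(f'pics/{n}3.png',cv2.resize(s[y:y+h,x:x+w,::-1],None,fx=4.8,fy=4.8,interpolation=cv2.INTER_CUBIC))
E
```

```text
clock: 5.87
tcp_pos: [0.452, -0.1236, 0.1536]
ee_rot: [-0.006, 0.886, -0.464, -0.006]
ft_force: [0.2, 0.2, -1.4]
width: 0.553
```

View pics/side3.png

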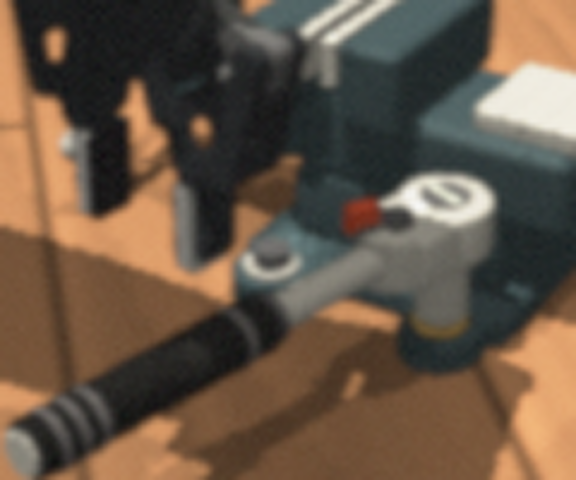

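View pics/top3.png

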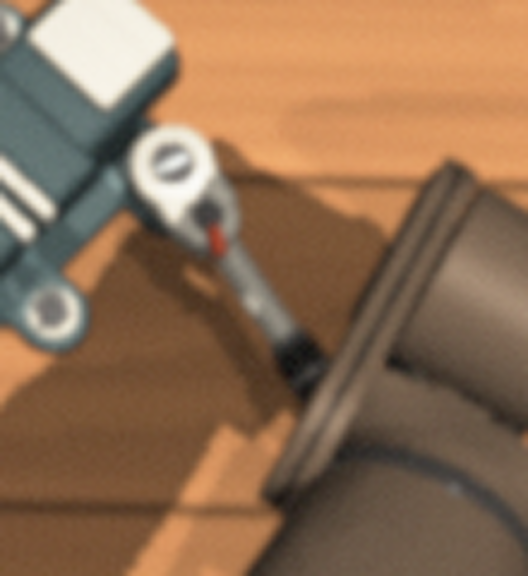

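The pawl has flipped: the tab now leans to the clockwise side in both views (top zoom (216,238), left of the handle line), and the handle hasn't moved. Now going over the grip at about 160 mm radius.

```bash
python3 -m creep '[[[0,0,0,0.8,1.7,0,0.4],[0,0,0,0.6,1.7,0,0.4],[0,0,0,0,0,-1.5,0.4],[0,0,0,0,0,-1.5,0.4],[0,0,0,0,0,0,0.4]]]'
```

```text
clock: 6.38
tcp_pos: [0.4759, -0.0874, 0.1254]
ee_rot: [-0.008, 0.886, -0.463, -0.002]
ft_force: [0.0, -0.3, -1.1]
width: 0.701
```

```bash
python3 -m creep '[[[0,0,0,-0.9,-0.2,-1.2,0.4],[0,0,0,0,0,-2,0.4],[0,0,0,0,0,-2,0.4],[0,0,0,0,0,-1.2,0.4],[0,0,0,0,0,-0.3,0.4],[0,0,0,0,0,0,0.4]]]'
```

```text
clock: 6.88
tcp_pos: [0.4739, -0.0883, 0.0588]
ee_rot: [-0.01, 0.887, -0.462, -0.0]
ft_force: [0.5, 0.2, 0.7]
width: 0.701
```

```bash
python3 -m creep '[[[0,0,0,-0.2,0.2,-0.5,0.4],[0,0,0,0,0,0,-1],[0,0,0,0,0,0,-1],[0,0,0,0,0,0,-1],[0,0,0,0,0,0,-1],[0,0,0,0,0,0,-1]]]' 50
python3 - <<'E'
from h import *
s=bot.get_state();print(s['ft_force'],s['ft_torque'],s['joint_pos'].round(2))
s=imaging.snapshot('side');cv2.imwrite('pics/s4.png',cv2.resize(s[160:280,250:400,::-1],None,fx=4.8,fy=4.8))
E
```

```text
clock: 7.38
tcp_pos: [0.4744, -0.0866, 0.0561]
ee_rot: [-0.01, 0.887, -0.461, 0.002]
ft_force: [1.8, -0.4, -3.9]
width: 0.301
[ 1.82082413 -0.44130478 -3.86458189] [-0.01069543 -0.12859723  0.00066294] [-0.4   0.08  2.17  0.02  0.89  0.54]
```

View pics/s4.png

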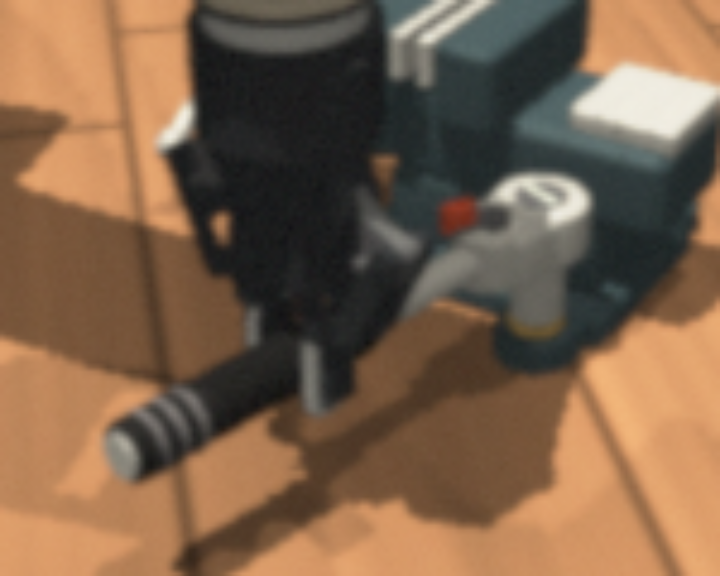

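The jaws hold the grip (width 0.30 ≈ 26 mm) at 152 mm radius. I'll write a helper that prints the suggested rows, the torque about the bolt and the swing.

```bash
cat > w.py <<'E'
import sys
from h import *
from scipy.spatial.transform import Rotation as Rn
C=np.array([.600,-.001]);
def rep():
    s=bot.get_state();p=s['tcp_pos'];w=s['ee_rot'];M=Rn.from_quat([w[1],w[2],w[3],w[0]]).as_matrix()
    d=p[:2]-C;phi=np.degrees(np.arctan2(d[1],d[0]));tx=np.degrees(np.arctan2(M[1,0],M[0,0]))
    F=s['ft_force'];r=np.linalg.norm(d);t=np.array([-d[1],d[0]])/r
    print('t %.2f r %.4f phi %.1f q~%.2f tx-90 %.1f z %.4f | Ft %.1f Fr %.1f Fz %.1f Mz %.2f  tau=%.2f(+Mz %.2f) j6 %.2f tool z %s'%(s['clock'],r,phi,np.radians(phi+132),tx-90,p[2],F[:2]@t,F[:2]@d/r,F[2],s['ft_torque'][2],F[:2]@t*r,F[:2]@t*r+s['ft_torque'][2],s['joint_pos'][5],M[:,2].round(3)))
    return p,d,phi,tx
if __name__=='__main__':
    p,d,phi,tx=rep()
    if len(sys.argv)>1:
        de=float(sys.argv[1]);n=int(sys.argv[2]);r=.152
        prev=d*1000
        a0=np.radians(phi)
        for i in range(n):
            nx=r*1000*np.array([np.cos(a0+de*(i+1)),np.sin(a0+de*(i+1))])
            print(round(de,3),((nx-prev)/10).round(2));prev=nx
        print('dz',round((.055-p[2])*100,2),'turn err',round(np.radians(phi-(tx-90)),3))
E
python3 w.py 0.1 8
```

```text
t 7.43 r 0.1519 phi -145.7 q~-0.24 tx-90 -144.9 z 0.0562 | Ft 0.7 Fr -1.0 Fz -3.7 Mz 0.00  tau=0.11(+Mz 0.11) j6 0.54 tool z [ 0.012  0.016 -1.   ]
0.1 [ 0.91 -1.21]
0.1 [ 1.03 -1.11]
0.1 [ 1.14 -1.  ]
0.1 [ 1.23 -0.89]
0.1 [ 1.32 -0.76]
0.1 [ 1.39 -0.62]
0.1 [ 1.44 -0.48]
0.1 [ 1.48 -0.34]
dz -0.12 turn err -0.014
```

```bash
python3 -m creep '[[[0,0,0.1,0.91,-1.21,0,-1],[0,0,0.1,1.03,-1.11,0,-1],[0,0,0.1,1.14,-1.0,0,-1],[0,0,0.1,1.23,-0.89,0,-1]]]'; python3 w.py 0.1 8
```

```text
clock: 7.77
tcp_pos: [0.5177, -0.1283, 0.0562]
ee_rot: [-0.012, 0.962, -0.274, 0.0]
ft_force: [3.0, 2.6, -3.1]
width: 0.3
t 7.77 r 0.1516 phi -122.9 q~0.16 tx-90 -121.8 z 0.0562 | Ft 1.1 Fr -3.8 Fz -3.1 Mz -0.50  tau=0.17(+Mz -0.33) j6 0.09 tool z [ 0.007  0.023 -1.   ]
0.1 [ 1.29 -0.8 ]
0.1 [ 1.38 -0.63]
0.1 [ 1.44 -0.48]
0.1 [ 1.48 -0.34]
0.1 [ 1.51 -0.19]
0.1 [ 1.52 -0.04]
0.1 [1.52 0.12]
0.1 [1.5  0.27]
dz -0.12 turn err -0.02
```

```bash
python3 -m creep '[[[0,0,0.1,1.29,-0.8,0,-1],[0,0,0.1,1.38,-0.63,0,-1],[0,0,0.1,1.44,-0.48,0,-1],[0,0,0.1,1.48,-0.34,0,-1],[0,0,0.1,1.51,-0.19,0,-1],[0,0,0.1,1.52,-0.04,0,-1],[0,0,0.1,1.52,0.12,0,-1],[0,0,0.1,1.5,0.27,0,-1]]]'; python3 w.py 0.08 3; python3 w.py -0.1 8
```

```text
clock: 8.43
tcp_pos: [0.6389, -0.1474, 0.0562]
ee_rot: [-0.019, 0.991, 0.132, -0.007]
ft_force: [-1.4, 3.0, 0.4]
width: 0.299
t 8.43 r 0.1515 phi -75.1 q~0.99 tx-90 -74.9 z 0.0562 | Ft -0.6 Fr -3.3 Fz 0.4 Mz -0.24  tau=-0.09(+Mz -0.34) j6 -0.67 tool z [-0.019  0.036 -0.999]
0.08 [1.17 0.31]
0.08 [1.13 0.45]
0.08 [1.09 0.54]
dz -0.12 turn err -0.005
t 8.43 r 0.1515 phi -75.1 q~0.99 tx-90 -74.9 z 0.0562 | Ft -0.6 Fr -3.3 Fz 0.4 Mz -0.24  tau=-0.09(+Mz -0.34) j6 -0.67 tool z [-0.019  0.036 -0.999]
-0.1 [-1.47 -0.36]
-0.1 [-1.51 -0.17]
-0.1 [-1.52 -0.01]
-0.1 [-1.51  0.14]
-0.1 [-1.49  0.29]
-0.1 [-1.46  0.43]
-0.1 [-1.41  0.58]
-0.1 [-1.34  0.72]
dz -0.12 turn err -0.005
```

```bash
python3 -m creep '[[[0,0,-0.1,-1.47,-0.36,0,-1],[0,0,-0.1,-1.51,-0.17,0,-1],[0,0,-0.1,-1.52,-0.01,0,-1],[0,0,-0.1,-1.51,0.14,0,-1],[0,0,-0.1,-1.49,0.29,0,-1],[0,0,-0.1,-1.46,0.43,0,-1],[0,0,-0.1,-1.41,0.58,0,-1],[0,0,-0.1,-1.34,0.72,0,-1]]]'; python3 w.py -0.1 6
```

```text
clock: 9.1
tcp_pos: [0.5234, -0.1317, 0.0562]
ee_rot: [-0.014, 0.965, -0.263, 0.001]
ft_force: [3.3, 2.3, -2.7]
width: 0.296
t 9.10 r 0.1515 phi -120.4 q~0.20 tx-90 -120.5 z 0.0562 | Ft 1.7 Fr -3.7 Fz -2.7 Mz 0.53  tau=0.25(+Mz 0.78) j6 0.06 tool z [ 0.01   0.027 -1.   ]
-0.1 [-1.3   0.79]
-0.1 [-1.18  0.96]
-0.1 [-1.08  1.07]
-0.1 [-0.97  1.17]
-0.1 [-0.85  1.26]
-0.1 [-0.72  1.34]
dz -0.12 turn err 0.003
```

Total 0.78 N m, which is slack bolt plus drag, so the ratchet is driving. Continuing.

```bash
python3 -m creep '[[[0,0,-0.1,-1.3,0.79,0,-1],[0,0,-0.1,-1.18,0.96,0,-1],[0,0,-0.1,-1.08,1.07,0,-1],[0,0,-0.1,-0.97,1.17,0,-1],[0,0,-0.1,-0.85,1.26,0,-1],[0,0,-0.1,-0.72,1.34,0,-1]]]'; python3 w.py 0.12 8
```

```text
clock: 9.6
tcp_pos: [0.461, -0.0625, 0.0562]
ee_rot: [-0.014, 0.839, -0.544, 0.01]
ft_force: [6.2, 1.9, -7.1]
width: 0.3
t 9.60 r 0.1520 phi -156.1 q~-0.42 tx-90 -156.0 z 0.0562 | Ft 0.8 Fr -6.4 Fz -7.1 Mz 0.61  tau=0.12(+Mz 0.73) j6 0.76 tool z [ 0.032  0.013 -0.999]
0.12 [ 0.83 -1.62]
0.12 [ 1.02 -1.51]
0.12 [ 1.2  -1.37]
0.12 [ 1.35 -1.22]
0.12 [ 1.49 -1.05]
0.12 [ 1.6  -0.87]
0.12 [ 1.7  -0.67]
0.12 [ 1.76 -0.46]
dz -0.12 turn err -0.003
```

```bash
python3 -m creep '[[[0,0,0.12,0.83,-1.62,0,-1],[0,0,0.12,1.02,-1.51,0,-1],[0,0,0.12,1.2,-1.37,0,-1],[0,0,0.12,1.35,-1.22,0,-1],[0,0,0.12,1.49,-1.05,0,-1],[0,0,0.12,1.6,-0.87,0,-1],[0,0,0.12,1.7,-0.67,0,-1],[0,0,0.12,1.76,-0.46,0,-1]]]'; python3 w.py 0.1 6
```

```text
clock: 10.27
tcp_pos: [0.5703, -0.1492, 0.0562]
ee_rot: [-0.021, 0.996, -0.092, 0.001]
ft_force: [0.1, 5.0, -0.2]
width: 0.293
t 10.27 r 0.1512 phi -101.3 q~0.54 tx-90 -100.6 z 0.0562 | Ft -0.9 Fr -4.9 Fz -0.2 Mz -0.38  tau=-0.14(+Mz -0.52) j6 -0.29 tool z [ 0.005  0.041 -0.999]
0.1 [ 1.49 -0.31]
0.1 [ 1.52 -0.07]
0.1 [1.52 0.08]
0.1 [1.5  0.23]
0.1 [1.47 0.38]
0.1 [1.43 0.52]
dz -0.12 turn err -0.013
```

```bash
python3 -m creep '[[[0,0,0.1,1.49,-0.31,0,-1],[0,0,0.1,1.52,-0.07,0,-1],[0,0,0.1,1.52,0.08,0,-1],[0,0,0.1,1.5,0.23,0,-1],[0,0,0.1,1.47,0.38,0,-1],[0,0,0.1,1.43,0.52,0,-1]]]'; python3 w.py -0.1 8
```

```text
clock: 10.77
tcp_pos: [0.6633, -0.1387, 0.0562]
ee_rot: [-0.025, 0.976, 0.215, -0.009]
ft_force: [-2.0, 2.8, 0.6]
width: 0.297
t 10.77 r 0.1515 phi -65.3 q~1.16 tx-90 -65.1 z 0.0562 | Ft -0.7 Fr -3.4 Fz 0.6 Mz -0.27  tau=-0.10(+Mz -0.37) j6 -0.82 tool z [-0.028  0.045 -0.999]
-0.1 [-1.39 -0.61]
-0.1 [-1.46 -0.42]
-0.1 [-1.49 -0.27]
-0.1 [-1.51 -0.12]
-0.1 [-1.52  0.03]
-0.1 [-1.51  0.18]
-0.1 [-1.48  0.33]
-0.1 [-1.44  0.48]
dz -0.12 turn err -0.003
```

```bash
python3 -m creep '[[[0,0,-0.1,-1.39,-0.61,0,-1],[0,0,-0.1,-1.46,-0.42,0,-1],[0,0,-0.1,-1.49,-0.27,0,-1],[0,0,-0.1,-1.51,-0.12,0,-1],[0,0,-0.1,-1.52,0.03,0,-1],[0,0,-0.1,-1.51,0.18,0,-1]]]'; python3 w.py -0.1 5
```

```text
clock: 11.27
tcp_pos: [0.5797, -0.1504, 0.0565]
ee_rot: [-0.02, 0.997, -0.078, 0.003]
ft_force: [1.5, 1.3, -2.6]
width: 0.295
t 11.27 r 0.1508 phi -97.8 q~0.60 tx-90 -99.0 z 0.0565 | Ft 1.4 Fr -1.5 Fz -2.6 Mz 0.76  tau=0.20(+Mz 0.97) j6 -0.31 tool z [ 0.01   0.039 -0.999]
-0.1 [-1.51  0.16]
-0.1 [-1.46  0.43]
-0.1 [-1.41  0.57]
-0.1 [-1.34  0.71]
-0.1 [-1.27  0.84]
dz -0.15 turn err 0.021
```

```bash
python3 -m creep '[[[0,0,-0.09,-1.51,0.16,0,-1],[0,0,-0.1,-1.46,0.43,0,-1],[0,0,-0.1,-1.41,0.57,0,-1]]]'; python3 w.py -0.1 4
```

```text
clock: 11.52
tcp_pos: [0.5367, -0.1378, 0.0564]
ee_rot: [-0.019, 0.974, -0.224, 0.011]
ft_force: [5.3, 1.7, -5.2]
width: 0.294
t 11.52 r 0.1508 phi -114.8 q~0.30 tx-90 -116.0 z 0.0564 | Ft 4.1 Fr -3.8 Fz -5.2 Mz 0.82  tau=0.62(+Mz 1.44) j6 -0.03 tool z [ 0.03   0.032 -0.999]
-0.1 [-1.4  0.6]
-0.1 [-1.27  0.84]
-0.1 [-1.18  0.96]
-0.1 [-1.08  1.07]
dz -0.14 turn err 0.02
```

Torque is climbing (1.44), so the bolt has met the washer. Shorter steps from here.

```bash
python3 -m creep '[[[0,0,-0.09,-1.4,0.6,0,-1],[0,0,-0.09,-1.27,0.84,0,-1]]]'; python3 w.py -0.1 4
```

```text
clock: 11.68
tcp_pos: [0.5117, -0.1233, 0.0565]
ee_rot: [-0.018, 0.949, -0.313, 0.018]
ft_force: [7.2, -4.7, -8.7]
width: 0.296
t 11.68 r 0.1508 phi -125.8 q~0.11 tx-90 -126.5 z 0.0565 | Ft 8.6 Fr -0.4 Fz -8.7 Mz 0.55  tau=1.30(+Mz 1.85) j6 0.16 tool z [ 0.045  0.023 -0.999]
-0.1 [-1.25  0.85]
-0.1 [-1.09  1.06]
-0.1 [-0.97  1.17]
-0.1 [-0.85  1.26]
dz -0.15 turn err 0.012
```

```bash
python3 -m creep '[[[0,0,-0.09,-1.25,0.85,0,-1],[0,0,-0.09,-1.09,1.06,0,-1]]]'; python3 w.py -0.1 4
```

```text
clock: 11.85
tcp_pos: [0.4907, -0.1051, 0.0565]
ee_rot: [-0.016, 0.916, -0.399, 0.025]
ft_force: [8.2, -6.9, -9.5]
width: 0.297
t 11.85 r 0.1509 phi -136.4 q~-0.08 tx-90 -137.1 z 0.0565 | Ft 10.6 Fr -1.2 Fz -9.5 Mz 0.55  tau=1.60(+Mz 2.15) j6 0.36 tool z [ 0.059  0.008 -0.998]
-0.1 [-1.07  1.07]
-0.1 [-0.87  1.24]
-0.1 [-0.74  1.33]
-0.1 [-0.61  1.39]
dz -0.15 turn err 0.013
```

```bash
python3 -m creep '[[[0,0,-0.09,-1.07,1.07,0,-1],[0,0,-0.09,-0.87,1.24,0,-1]]]'; python3 w.py -0.1 4
```

```text
clock: 12.02
tcp_pos: [0.4745, -0.0854, 0.0568]
ee_rot: [-0.011, 0.876, -0.481, 0.035]
ft_force: [5.8, -9.2, -12.8]
width: 0.296
t 12.02 r 0.1512 phi -146.1 q~-0.25 tx-90 -147.6 z 0.0568 | Ft 10.9 Fr 0.3 Fz -12.8 Mz 0.65  tau=1.65(+Mz 2.30) j6 0.60 tool z [ 0.073 -0.015 -0.997]
-0.1 [-0.85  1.26]
-0.1 [-0.65  1.37]
-0.1 [-0.51  1.43]
-0.1 [-0.36  1.48]
dz -0.18 turn err 0.027
```

```bash
python3 -m creep '[[[0,0,-0.08,-0.8,1.2,0,-1]]]'; python3 w.py -0.1 2; python3 -c "
from rig import bot;s=bot.get_state();print(s['dq'].round(2),s['ft_force'],s['ft_torque'])"
```

```text
clock: 12.1
tcp_pos: [0.4682, -0.0757, 0.0571]
ee_rot: [-0.008, 0.856, -0.516, 0.041]
ft_force: [12.0, -10.8, -16.9]
width: 0.294
t 12.10 r 0.1515 phi -150.4 q~-0.32 tx-90 -152.3 z 0.0571 | Ft 15.3 Fr -5.1 Fz -16.9 Mz 0.45  tau=2.32(+Mz 2.77) j6 0.71 tool z [ 0.078 -0.029 -0.997]
-0.1 [-0.72  1.33]
-0.1 [-0.54  1.42]
dz -0.21 turn err 0.032
[ 0.25 -0.26  0.27 -0.17 -0.16  1.32] [ 12.02672631 -10.79014858 -16.93624439] [-1.3058284  -1.29375015  0.44601205]
```

Measured 2.77 while turning, with some noise. The tool has tilted about 5°, so I'll swing back, straighten it, and finish with a slow, well-measured stroke.

```bash
python3 w.py 0.11 8 | tail -9
```

```text
0.11 [ 0.86 -1.43]
0.11 [ 1.05 -1.3 ]
0.11 [ 1.19 -1.18]
0.11 [ 1.31 -1.04]
0.11 [ 1.42 -0.89]
0.11 [ 1.5  -0.73]
0.11 [ 1.58 -0.56]
0.11 [ 1.63 -0.38]
dz -0.21 turn err 0.032
```

```bash
python3 -m creep '[[[0,0,0.11,0.86,-1.43,0,-1],[0.004,0.012,0.11,1.05,-1.3,0,-1],[0.004,0.012,0.11,1.19,-1.18,0,-1],[0.004,0.012,0.11,1.31,-1.04,0,-1],[0.004,0.012,0.11,1.42,-0.89,0,-1],[0.004,0.012,0.11,1.5,-0.73,0,-1],[0.004,0.012,0.11,1.58,-0.56,0,-1],[0.004,0.012,0.11,1.63,-0.38,0,-1]]]'; python3 w.py 0.1 3
```

```text
clock: 12.77
tcp_pos: [0.5746, -0.1503, 0.0576]
ee_rot: [-0.021, 0.996, -0.09, -0.009]
ft_force: [-1.8, 4.9, -1.1]
width: 0.297
t 12.77 r 0.1514 phi -99.7 q~0.56 tx-90 -100.3 z 0.0576 | Ft -2.6 Fr -4.5 Fz -1.1 Mz 0.09  tau=-0.40(+Mz -0.31) j6 -0.28 tool z [-0.013  0.043 -0.999]
0.1 [ 1.5  -0.24]
0.1 [ 1.52 -0.03]
0.1 [1.51 0.12]
dz -0.26 turn err 0.01
```

```bash
python3 w.py -0.08 5|tail -6; python3 -m creep '[[[-0.02,-0.006,-0.08,-1.18,0.18,-0.1,-1],[-0.02,-0.006,-0.08,-1.18,0.28,-0.1,-1]]]'; python3 w.py -0.07 5
```

```text
-0.08 [-1.2   0.19]
-0.08 [-1.17  0.35]
-0.08 [-1.13  0.44]
-0.08 [-1.1   0.53]
-0.08 [-1.05  0.61]
dz -0.26 turn err 0.01
clock: 12.93
tcp_pos: [0.5588, -0.1476, 0.0573]
ee_rot: [-0.001, 0.986, -0.165, 0.006]
ft_force: [10.6, 6.5, -12.3]
width: 0.298
t 12.93 r 0.1523 phi -105.7 q~0.46 tx-90 -109.0 z 0.0573 | Ft 8.4 Fr -9.1 Fz -12.3 Mz 0.97  tau=1.28(+Mz 2.26) j6 -0.11 tool z [ 0.012  0.001 -1.   ]
-0.07 [-1.01  0.35]
-0.07 [-0.99  0.39]
-0.07 [-0.96  0.46]
-0.07 [-0.92  0.53]
-0.07 [-0.88  0.59]
dz -0.23 turn err 0.057
```

It re-engaged early (2.26). One slow row at a time now.

```bash
python3 -m creep '[[[0,0,-0.04,-0.9,0.3,0,-1]]]'; python3 w.py -0.06 2
```

```text
clock: 13.02
tcp_pos: [0.5529, -0.1454, 0.0572]
ee_rot: [-0.0, 0.983, -0.185, 0.011]
ft_force: [14.7, -5.6, -19.1]
width: 0.297
t 13.02 r 0.1519 phi -108.1 q~0.42 tx-90 -111.3 z 0.0572 | Ft 15.7 Fr 0.8 Fz -19.1 Mz 0.35  tau=2.38(+Mz 2.73) j6 -0.07 tool z [ 0.022 -0.004 -1.   ]
-0.06 [-0.86  0.3 ]
-0.06 [-0.84  0.36]
dz -0.22 turn err 0.056
```

```bash
python3 -m creep '[[[0,0,-0.04,-0.75,0.27,0,-1]]]'; python3 w.py -0.05 2
```

```text
clock: 13.1
tcp_pos: [0.5484, -0.1439, 0.0571]
ee_rot: [0.001, 0.979, -0.204, 0.016]
ft_force: [14.3, -4.7, -11.8]
width: 0.297
t 13.10 r 0.1519 phi -109.8 q~0.39 tx-90 -113.6 z 0.0571 | Ft 15.1 Fr -0.5 Fz -11.8 Mz 0.70  tau=2.29(+Mz 2.99) j6 -0.03 tool z [ 0.031 -0.009 -0.999]
-0.05 [-0.71  0.27]
-0.05 [-0.69  0.31]
dz -0.21 turn err 0.065
```

```bash
python3 -m creep '[[[0,0,-0.02,-0.8,0.3,0,-1]]]'; python3 w.py -0.05 1
```

```text
clock: 13.18
tcp_pos: [0.5426, -0.1411, 0.0572]
ee_rot: [0.001, 0.977, -0.214, 0.019]
ft_force: [-0.7, 6.1, 4.7]
width: 0.298
t 13.18 r 0.1514 phi -112.3 q~0.34 tx-90 -114.8 z 0.0572 | Ft -2.9 Fr -5.3 Fz 4.7 Mz 0.61  tau=-0.44(+Mz 0.16) j6 -0.01 tool z [ 0.037 -0.011 -0.999]
-0.05 [-0.72  0.25]
dz -0.22 turn err 0.043
```

The torque suddenly fell to 0.16. I'll look before going on.

```bash
python3 - <<'E'
from h import *
for n,(x,y,w,h) in (('side',(290,150,120,110)),('top',(290,140,110,110))):
    s=imaging.snapshot(n);cv2.imwrite(f'pics/{n}5.png',cv2.resize(s[y:y+h,x:x+w,::-1],None,fx=5,fy=5,interpolation=cv2.INTER_CUBIC))
E
python3 w.py
```

```text
t 13.28 r 0.1513 phi -113.2 q~0.33 tx-90 -114.7 z 0.0573 | Ft -1.5 Fr -3.5 Fz -0.8 Mz 0.07  tau=-0.22(+Mz -0.16) j6 -0.01 tool z [ 0.032 -0.008 -0.999]
```

View pics/side5.png

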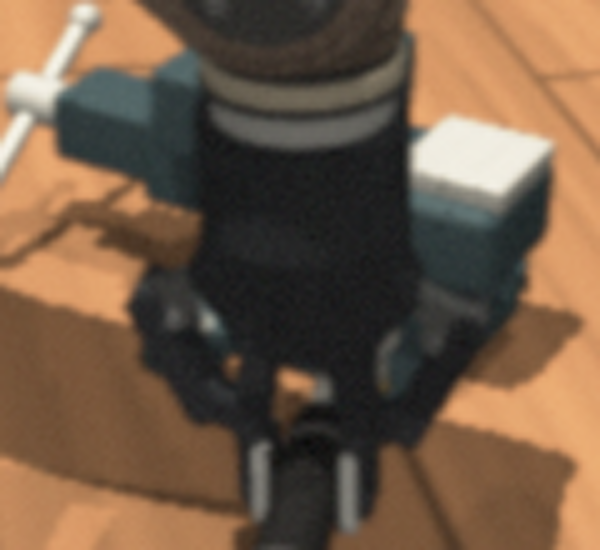

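View pics/top5.png

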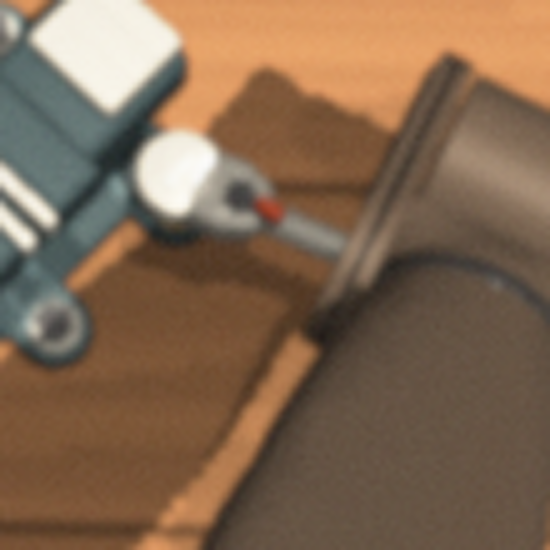

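```bash
python3 - <<'E'
from h import *
s=imaging.snapshot('top');cv2.imwrite('pics/t6.png',cv2.resize(s[155:195,305:365,::-1],None,fx=12,fy=12,interpolation=cv2.INTER_CUBIC))
print(s[165:185:2,318:336:2].mean(2).astype(int))
E
python3 w.py
```

```text
[[ 52  82 126 172 179 176 157 105  90]
 [ 57 130 196 223 230 222 188 113  92]
 [125 219 233 234 236 238 237 191 106]
 [194 234 234 238 242 245 243 222 138]
 [220 235 237 241 247 245 242 192 149]
 [217 237 240 247 245 248 227 165 151]
 [188 237 240 245 246 242 191 163 149]
 [122 220 240 245 248 224 173 157 134]
 [ 67 128 203 237 238 173 154 158 153]
 [ 68  70  98 133 126  99 121 142 158]]
t 13.33 r 0.1513 phi -113.2 q~0.33 tx-90 -114.7 z 0.0573 | Ft -2.6 Fr -3.0 Fz -0.3 Mz 0.09  tau=-0.40(+Mz -0.30) j6 -0.01 tool z [ 0.031 -0.008 -0.999]
```

View pics/t6.png

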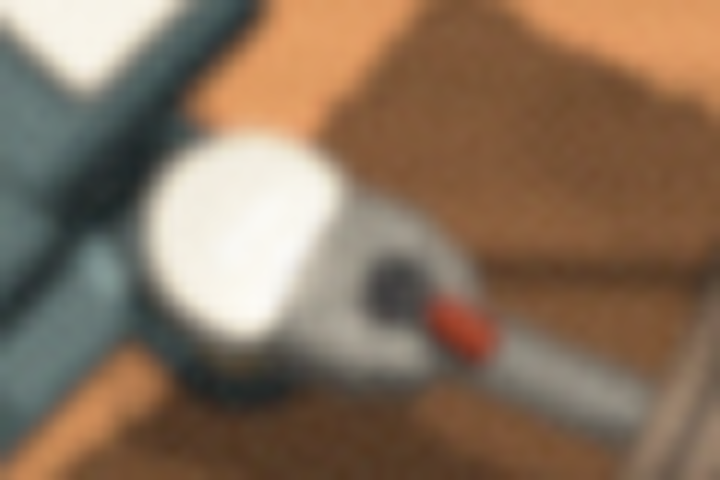

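Now: the head top is bright with the bolt's disc no longer visible (perhaps it sank below the top as the bolt ran down). The tab at (462,328) still leans about 0.15 rad to the clockwise side of the handle direction, so the pawl is still on tighten. I'll feel on gently.

```bash
python3 -m creep '[[[0,0,-0.02,-0.6,0.25,0,-1]]]'; python3 w.py;python3 -m creep '[[[0,0,-0.04,-0.6,0.28,0,-1]]]'; python3 w.py -0.05 1
```

```text
clock: 13.42
tcp_pos: [0.5356, -0.1378, 0.0573]
ee_rot: [0.001, 0.974, -0.225, 0.018]
ft_force: [5.7, -2.2, -6.7]
width: 0.296
t 13.42 r 0.1512 phi -115.2 q~0.29 tx-90 -116.0 z 0.0573 | Ft 6.1 Fr -0.5 Fz -6.7 Mz -0.63  tau=0.92(+Mz 0.29) j6 0.01 tool z [ 0.034 -0.009 -0.999]
clock: 13.5
tcp_pos: [0.5304, -0.1353, 0.0573]
ee_rot: [0.001, 0.969, -0.247, 0.019]
ft_force: [2.8, 1.4, -3.5]
width: 0.3
t 13.50 r 0.1513 phi -117.4 q~0.25 tx-90 -118.6 z 0.0573 | Ft 1.9 Fr -2.5 Fz -3.5 Mz -0.19  tau=0.28(+Mz 0.09) j6 0.06 tool z [ 0.037 -0.011 -0.999]
-0.05 [-0.7  0.3]
dz -0.23 turn err 0.02
```

Only drag now: the pawl evidently jumped a tooth it had only half caught. Creeping on to the next one.

```bash
for i in 1; do python3 -m creep '[[[0,0,-0.05,-0.7,0.34,0,-1],[0,0,-0.06,-0.7,0.38,0,-1]]]'; done; python3 w.py;python3 -m creep '[[[0,0,-0.05,-0.65,0.42,0,-1]]]'; python3 w.py -0.05 2
```

```text
clock: 13.67
tcp_pos: [0.5167, -0.1273, 0.0573]
ee_rot: [0.001, 0.953, -0.303, 0.02]
ft_force: [1.6, 5.5, -0.9]
width: 0.295
t 13.67 r 0.1513 phi -123.4 q~0.15 tx-90 -125.3 z 0.0573 | Ft -1.7 Fr -5.4 Fz -0.9 Mz 0.52  tau=-0.25(+Mz 0.27) j6 0.18 tool z [ 0.038 -0.014 -0.999]
clock: 13.75
tcp_pos: [0.5105, -0.123, 0.0574]
ee_rot: [0.001, 0.945, -0.327, 0.021]
ft_force: [7.8, -0.4, -8.3]
width: 0.295
t 13.75 r 0.1513 phi -126.3 q~0.10 tx-90 -128.3 z 0.0574 | Ft 6.5 Fr -4.3 Fz -8.3 Mz 0.60  tau=0.98(+Mz 1.58) j6 0.24 tool z [ 0.04  -0.016 -0.999]
-0.05 [-0.64  0.41]
-0.05 [-0.58  0.49]
dz -0.24 turn err 0.035
```

```bash
python3 -m creep '[[[0,0,-0.03,-0.64,0.41,0,-1]]]'; python3 w.py;python3 -m creep '[[[0,0,-0.03,-0.62,0.46,0,-1]]]'; python3 w.py -0.05 2
```

```text
clock: 13.83
tcp_pos: [0.5062, -0.1198, 0.0574]
ee_rot: [0.002, 0.939, -0.342, 0.026]
ft_force: [15.6, -3.7, -17.3]
width: 0.291
t 13.83 r 0.1514 phi -128.3 q~0.06 tx-90 -130.1 z 0.0574 | Ft 14.5 Fr -6.7 Fz -17.3 Mz 0.32  tau=2.20(+Mz 2.52) j6 0.27 tool z [ 0.047 -0.021 -0.999]
clock: 13.92
tcp_pos: [0.5027, -0.1169, 0.0575]
ee_rot: [0.003, 0.934, -0.357, 0.031]
ft_force: [15.8, -6.7, -17.3]
width: 0.296
t 13.92 r 0.1513 phi -130.0 q~0.03 tx-90 -131.8 z 0.0575 | Ft 16.4 Fr -5.0 Fz -17.3 Mz 0.39  tau=2.49(+Mz 2.88) j6 0.31 tool z [ 0.057 -0.028 -0.998]
-0.05 [-0.61  0.45]
-0.05 [-0.54  0.53]
dz -0.25 turn err 0.032
```

```bash
python3 -m creep '[[[0,0,-0.03,-0.61,0.45,0,-1]]]'; python3 w.py -0.05 2
```

```text
clock: 14.0
tcp_pos: [0.4998, -0.1145, 0.0578]
ee_rot: [0.004, 0.928, -0.371, 0.038]
ft_force: [17.0, -8.9, -18.3]
width: 0.298
t 14.00 r 0.1513 phi -131.4 q~0.01 tx-90 -133.6 z 0.0578 | Ft 18.6 Fr -4.6 Fz -18.3 Mz 0.44  tau=2.82(+Mz 3.26) j6 0.35 tool z [ 0.067 -0.036 -0.997]
-0.05 [-0.6   0.47]
-0.05 [-0.53  0.54]
dz -0.28 turn err 0.038
```

```bash
python3 -m creep '[[[0,0,-0.02,-0.59,0.46,0,-1]]]'; python3 w.py -0.05 1
```

```text
clock: 14.08
tcp_pos: [0.4974, -0.1123, 0.0579]
ee_rot: [0.006, 0.924, -0.38, 0.045]
ft_force: [18.3, -7.7, -21.9]
width: 0.298
t 14.08 r 0.1514 phi -132.7 q~-0.01 tx-90 -134.8 z 0.0579 | Ft 18.6 Fr -6.7 Fz -21.9 Mz 0.39  tau=2.82(+Mz 3.21) j6 0.37 tool z [ 0.078 -0.044 -0.996]
-0.05 [-0.59  0.48]
dz -0.29 turn err 0.037
```

The torque has stopped rising while the handle moves on, so the bolt is turning at about 3.2 at the handle. One more small row to confirm.

```bash
python3 -m creep '[[[0,0,-0.03,-0.59,0.48,0,-1]]]'; python3 w.py -0.05 1
```

```text
clock: 14.17
tcp_pos: [0.4951, -0.1101, 0.0583]
ee_rot: [0.007, 0.918, -0.393, 0.051]
ft_force: [16.9, -8.3, -21.1]
width: 0.302
t 14.17 r 0.1514 phi -133.9 q~-0.03 tx-90 -136.5 z 0.0583 | Ft 17.9 Fr -5.7 Fz -21.1 Mz 0.62  tau=2.71(+Mz 3.33) j6 0.41 tool z [ 0.089 -0.054 -0.995]
-0.05 [-0.58  0.5 ]
dz -0.33 turn err 0.046
```

Steady at 3.2–3.33 at the handle, about 3.0–3.1 on the bolt after drag. Unload, straighten, open and lift.

```bash
python3 -m creep '[[[0,0,0.04,0.5,-0.5,0,-1],[0.015,0.025,0,0.2,-0.2,0,-1],[0,0,0,0,0,0,0.4],[0,0,0,0,0,0,0.4],[0,0,0,0,0,0,0.4],[0,0,0,0,0,0,0.4]]]'; python3 w.py
```

```text
clock: 14.67
tcp_pos: [0.5032, -0.1186, 0.0597]
ee_rot: [0.006, 0.928, -0.371, 0.04]
ft_force: [-0.0, 0.3, 0.4]
width: 0.702
t 14.67 r 0.1523 phi -129.5 q~0.04 tx-90 -133.7 z 0.0597 | Ft -0.2 Fr -0.2 Fz 0.4 Mz -0.02  tau=-0.03(+Mz -0.05) j6 0.35 tool z [ 0.07  -0.042 -0.997]
```

```bash
python3 -m creep '[[[0,0,0,-0.1,0.06,1.5,0.4],[0,0,0,-0.17,0.1,2.5,0.4],[0,0,0,-0.17,0.1,2.5,0.4],[0.02,0.03,0,0,0,3,0.4],[0.02,0.03,0,0,0,3,0.4],[0,0,0,0,-3,1,0.4],[0,0,0,-1,-3.5,0,0.4],[0,0,0,-1,-3.5,0,0.4]]]'; python3 -m creep '[[[0,0,0,-0.5,-3.5,1,0.4],[0,0,0,-0.5,-3.5,1,0.4],[0,0,0,-0.5,-3.5,0,0.4],[0,0,0,0,-3.5,0,0.4],[0,0,0,0,-3.5,0,0.4],[0,0,0,0,0,0,0.4],[0,0,0,0,0,0,0.4]]]'
python3 - <<'E'
from h import *
for n,(x,y,w,h) in (('side',(250,140,150,125)),('top',(270,120,130,140))):
    s=imaging.snapshot(n);cv2.imwrite(f'pics/{n}7.png',cv2.resize(s[y:y+h,x:x+w,::-1],None,fx=4.2,fy=4.2,interpolation=cv2.INTER_CUBIC)); cv2.imwrite(f'pics/{n}7f.png',s[:,:,::-1])
E
```

```text
clock: 15.33
tcp_pos: [0.4727, -0.2124, 0.2007]
ee_rot: [-0.0, 0.93, -0.368, 0.0]
ft_force: [-0.1, -0.5, -0.7]
width: 0.701
clock: 15.92
tcp_pos: [0.4505, -0.4016, 0.2245]
ee_rot: [0.003, 0.928, -0.373, 0.002]
ft_force: [0.8, 0.4, -0.4]
width: 0.698
```

View pics/side7.png

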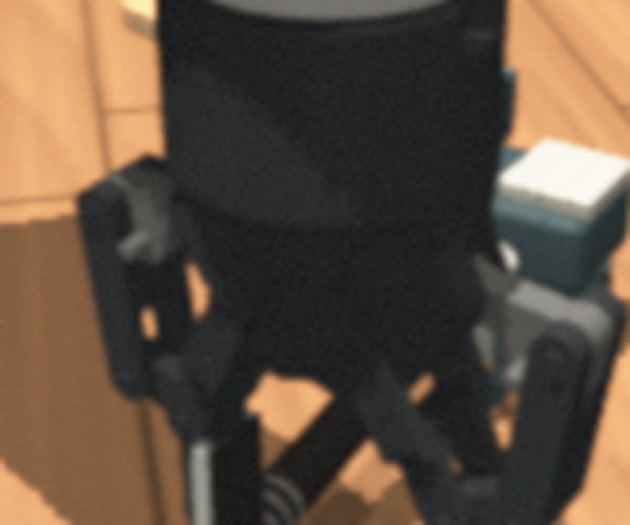

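View pics/top7.png

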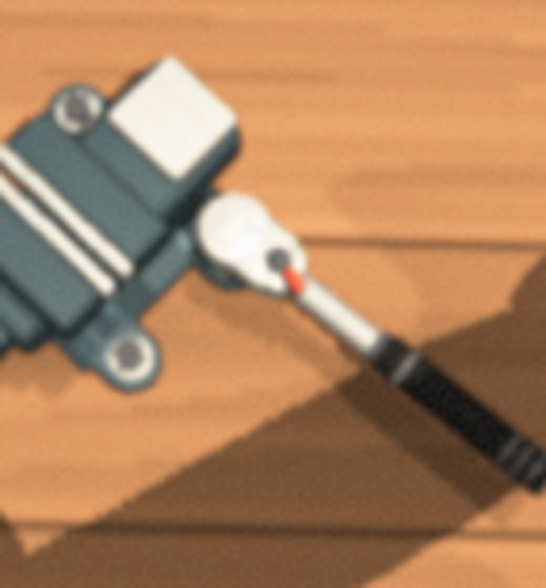

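View pics/top7f.png

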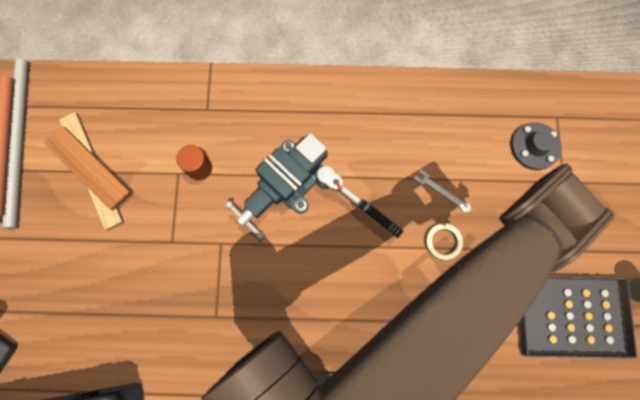

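The pictures show the handle released and clear. The pawl tab at (293,280) in the zoom leans about 13° clockwise of the handle direction, so it is on tighten. The tape, spanner and tin are at the same pixels as at the start. Handing in.

```bash
python3 -c "
from rig import bot;s=bot.get_state();print(s['clock'],s['ft_force'],s['dq'].round(3));print(bot.close_job())"
```

```text
16.0167 [ 0.71934061  0.76148297 -0.30083229] [ 0.025 -0.012  0.016  0.009  0.005 -0.001]
the job is handed in; nothing more can be done
None
```

I flipped the pawl to tighten with the shut fingertips, then gripped the handle and ran the bolt down in three tightening strokes. I let go and handed the job in at about 16 s.

**Tightness:** over the last rows the pull stayed at 3.2–3.3 N m at the handle while it still turned. Taking off the 0.25 N m drag leaves about 3.0 on the bolt. Single readings scatter by about ±0.2 N m.

**Last checks:** the top view shows the tab leaning clockwise (tighten). The tape, spanner and tin are where they were, and the robot touches nothing, with tool force near zero. The side view was blocked by the gripper, so only the top view confirms this.

**What disagreed:**
- **Lost tooth:** early in the last stroke the load rose to about 3.0 N m, then dropped to bare drag. I put this down to a half-caught tooth. The ratchet caught again about 0.3 rad further on and I finished the stroke from there.
- **Second stroke readings:** these rose more slowly than the stated 2.8 N m per rad, so I relied on the steady pull at the end.
- **White bar:** the bar and disc on the head could no longer be seen after tightening, so I could not check the bolt's angle by eye.

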